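# Stand the toppled brass-ball doming stake back on its foot

### The arm

A 6-joint arm with a two-finger parallel gripper is mounted at the origin on the work surface. World frame = base frame: x ahead of the robot, y to its left, z up, the work surface at z = 0. Lengths are in m, angles in rad, forces in N, time in s.
With the tool pointing down it reaches from about 0.35 to 0.875 m from the base axis. Payload 4.2 kg.
Tool frame: the origin (TCP) lies on the centre line of the jaws, within the pads' length; the fingertips stand 14 mm ahead of it and the grasp point (between the pads) lies 5 mm behind it; x points along the fingers, y is the direction in which the jaws open and shut, and the axes are right-handed (so a half turn about x gives the same grasp; the last joint's range is limited). The gripper opens to 87 mm and grips with 3 to 60 N. Pads are 19 mm wide; open, the fingers measure 117 mm over their backs; the gripper's body (75 mm by 190 mm) begins 51 mm behind the grasp point.
Start: joints at [1.449, 0.385, 0.008, 0, -1.194, -0.259], TCP at [0.232, 0.58, 0.237] pointing down, gripper open.
Joint ranges: [-3.14, 3.14], [-1.21, 2.06], [-1.07, 1.41], [-3.16, 2.05], [-2.99, -0.16], [-3.1, 3.1]. Speed limits (rad/s): [2.79, 2.79, 3.14, 3.14, 3.14, 3.14].

### API

Orientations are given as a unit quaternion [x, y, z, w].
In Python, from station import move_ptp, move_linear, move_joints, gripper_to, dwell, ik, get_state, snapshot, IKError, job_done gives the robot as it stands. The module is installed in compiled form; this text tells all that it offers. Calls block until the motion is done:
- move_ptp(position, orientation): joint-space move of the TCP to a pose.
- move_linear(position, ori=None, feed=0.15): straight line of the TCP; ori=None keeps the orientation; feed is the mean speed in m/s.
- move_joints(angles): joint-space move.
- gripper_to(opening, grasp_force=None): opening from 0.0 (shut) to 1.0 (fully open); grasp_force is the grip in N (None keeps the last); returns when the fingers have stopped.
- dwell(seconds).
- ik(position, orientation): joint angles nearest the present ones, or None.
- get_state(): the state.
- snapshot(name): name is "scene" or "top"; returns a dict with "img" (400x640x3 uint8, red, green, blue), "depth" (400x640 float32, m along the optical axis (not along the pixel's ray), 0 where there is no reading), "fovy" (degrees; the focal length in pixels is half the picture's height over the tangent of half this angle, whatever the lens; pixels are square), "cx", "cy" (the principal point, pixels), "dist_coeffs" ([k1, k2, p1, p2, k3] as OpenCV has them; the pictures are not rectified), "R" (3x3) and "t" (3): a world point X has camera coordinates R X + t. Camera axes: x right, y down, z forward; pixel columns grow to the right and rows downward; lengths in m; the calibration is good to about 2 mm. A picture is of the moment at which its call begins.
A pose or a line that the arm cannot do raises IKError and nothing moves.
- job_done(): hands the job in, once; it reports no verdict.
The state is a dict: "time": time; "joint_pos": joint angles; "dq": joint speeds; "tau": joint torques, N m; "tcp_pos": TCP position; "orientation": TCP orientation; "wrist_force": force on the tool from outside, world axes, zero at the start; "wrist_torque": the same for the moment, N m; "gripper_width": opening from 0.0 (shut) to 1.0 (fully open).
Only numpy, scipy, OpenCV 4.12 (cv2) and the standard library are available. Lean on these libraries where they do the work, as an engineer would, in place of code of your own. Each camera call takes 0.05 s, during which the arm holds its last target.

### The job

Two doming stakes have toppled over on the workshop bench. Take the one with the brass ball by its ball and tip it up, its foot pivoting on the bench about where it lies rather than being lifted or carried, until it stands upright on its square foot, then let go. Leave the other two stakes (the toppled one with the black drum head and the one with the steel ball that already stands) where they are.

Things in the scene. Friction and masses are not known exactly. Their poses are not given: they have to be found in the camera images.
- brass_stake_head (a point): Centre of the 46 mm brass ball of the toppled stake to raise; 23 mm above the bench at the start. The stake is rigid, 140 mm long, about 0.6 kg: ball, 18 mm round steel post, heavy dark square foot 46 x 46 x 18 mm. It lies level on a flat side of the foot and on the ball. x axis: along the post from foot to ball; z: up while it lies. The ball can turn between two pads about the line through them.
- brass_stake_foot (a point): Centre of the flat underside of the brass-ball stake's foot, 117 mm from the ball's centre along the post; same axes as the ball. While the stake lies this is 23 mm above the bench, and the foot's lower edge, on which the stake pivots, is 23 mm straight below it; when it stands this is at bench height.
- drum_stake_head (a point): Centre of the head of the other toppled stake, to be left alone: same foot, post and size, lying level, but with a black flat-ended drum head (46 mm diameter, 30 mm long). The point is 117 mm from its foot's underside, 23 mm above the bench; x axis: along its post from foot to head.
- steel_stake_mid (a point): Middle (70 mm above the bench) of a stake of the same size with a bright steel ball, already standing upright farther from the robot, to be left alone; z axis up.
Not all that is in view belongs to the job. What is shaped like the part that bears brass_stake_head but blue, orange or pink is not meant.

How it is judged:
By the outcome, as a careful person would: the job done as asked, in the order asked, and still so for the second after the job is handed in, with the robot touching nothing.
It also fails if it takes over 32 s, if anything falls off the work surface, if the arm or the gripper's body presses on something with over 40 N, if the wrist force passes 120 N, or if a joint passes its speed limit or range.

## Working session

There is one attempt and no reset: what is moved stays moved. The work goes in short steps, each a Python script; the robot and the scene stay as the last script left them, time stands still between calls to the robot, and variables do not carry over. Pictures are saved under pics/ and viewed, and the job is handed in when it is done.

```bash
mkdir -p pics; python3 - <<'E'
from station import *
import cv2,numpy as np
for n in("scene","top"):
    s=snapshot(n); cv2.imwrite(f"pics/{n}0.png",s["img"][:,:,::-1]); np.savez(f"{n}0.npz",**s)
    print(n,s["fovy"],s["cx"],s["cy"],s["dist_coeffs"],s["R"],s["t"],(s["depth"]>0).mean())
print(get_state())
E
```

```text
scene 47.192103216232894 315.66267712238476 189.35715851552328 [-0.12476671  0.          0.          0.          0.        ] [[ 0.34529926  0.9384908   0.0018549 ]
 [ 0.74454601 -0.27273678 -0.60931592]
 [-0.57133149  0.21177739 -0.79292539]] [-0.13822813 -0.40607438  1.21845164] 0.99600390625
top 47.13447295295813 318.96168719769594 194.4062818544734 [-0.12081013  0.          0.          0.          0.        ] [[-0.01941227 -0.99978987 -0.00658588]
 [-0.9919107   0.02008493 -0.12533858]
 [ 0.12544452  0.0040995  -0.99209217]] [-0.03044762  0.59569316  0.94676167] 0.99594921875
{'time': 0.1, 'joint_pos': array([ 1.44860143e+00,  3.85465685e-01,  6.78961913e-03, -4.07893278e-04,
       -1.19401905e+00, -2.58579554e-01]), 'dq': array([ 0.00264414, -0.00107024,  0.00172562,  0.00092587, -0.00022129,
       -0.00119624]), 'tau': array([ 7.40517298e-04, -3.91689670e+01,  1.87937772e+01,  4.23186377e+00,
        1.34980169e-02, -7.32283115e-05]), 'tcp_pos': array([0.23208825, 0.57976884, 0.23559205]), 'orientation': array([-0.69423171,  0.13454334,  0.69440769,  0.13318554]), 'wrist_force': array([-0.41347478, -0.02974252, -0.27870123]), 'wrist_torque': array([-1.80192186e-02, -1.82000157e-02, -1.23399891e-05]), 'gripper_width': 1.001388222288962}
```

View pics/scene0.png

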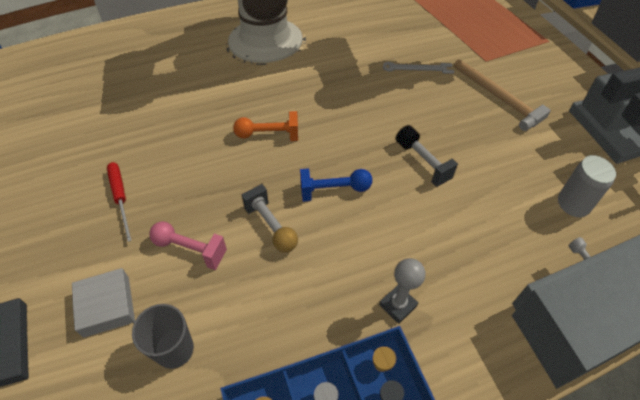

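View pics/top0.png

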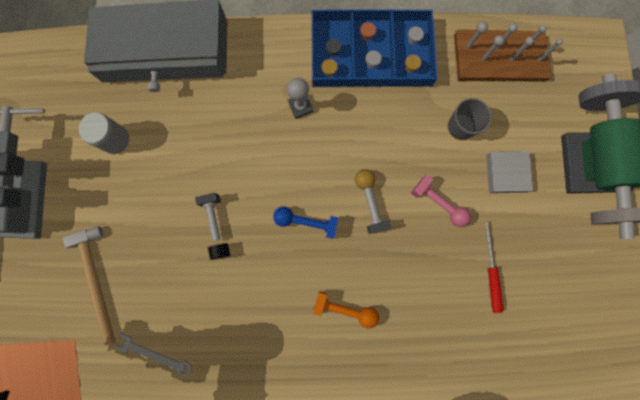

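The brass ball is at about (285,239) in the scene view and (365,179) in the top view. Its dark foot is at (256,198) and (378,227). The drum stake is at top (213,228), the steel one at top (299,98). Pink, blue and orange copies are distractors.

```bash
cat > h.py <<'E'
import numpy as np,cv2
def cam(s):
    f=200/np.tan(np.radians(float(s["fovy"]))/2)
    return np.array([[f,0,float(s["cx"])],[0,f,float(s["cy"])],[0,0,1]])
def ray(s,uv):
    p=cv2.undistortPoints(np.array(uv,float).reshape(-1,1,2),cam(s),np.array(s["dist_coeffs"],float)).reshape(-1,2)
    d=np.c_[p,np.ones(len(p))]@s["R"]; return -s["R"].T@s["t"],d
def onplane(s,uv,z):
    o,d=ray(s,uv); return o+d*((z-o[2])/d[:,2])[:,None]
def cloud(s):
    v,u=np.mgrid[0:400,0:640]
    o,d=ray(s,np.c_[u.ravel(),v.ravel()])
    return (o+d*s["depth"].reshape(-1,1)).reshape(400,640,3)
def tri(s1,uv1,s2,uv2):
    o1,d1=ray(s1,[uv1]);o2,d2=ray(s2,[uv2]);d1=d1[0];d2=d2[0]
    a,*_=np.linalg.lstsq(np.c_[d1,-d2],o2-o1,rcond=None)
    p,q=o1+a[0]*d1,o2+a[1]*d2
    return (p+q)/2,np.linalg.norm(p-q)
def ball(s,box):
    h=cv2.cvtColor(s["img"],cv2.COLOR_RGB2HSV); x0,y0,x1,y1=box
    m=np.zeros((400,640),np.uint8); m[y0:y1,x0:x1]=(cv2.inRange(h,(10,150,50),(25,255,255)))[y0:y1,x0:x1]
    m=cv2.morphologyEx(m,cv2.MORPH_OPEN,np.ones((3,3)))
    c=max(cv2.findContours(m,0,2)[0],key=cv2.contourArea)
    return cv2.minEnclosingCircle(c),cv2.contourArea(c),m
E
python3 - <<'E'
from h import *
S={n:dict(np.load(n+"0.npz")) for n in("scene","top")}
B={"scene":(268,220,305,258),"top":(350,165,382,193)}
c={}
for n in S:
    (cc,r),a,m=ball(S[n],B[n]); c[n]=cc; print(n,cc,r,np.sqrt(a/np.pi),onplane(S[n],[cc],.023))
    P=cloud(S[n]); 
    rg={"scene":(235,178,305,258),"top":(350,165,395,240)}[n]
    q=P[rg[1]:rg[3],rg[0]:rg[2]].reshape(-1,3); q=q[(q[:,2]>.012)&(q[:,2]<.06)]
    print(len(q),q.min(0),q.max(0))
    b=q; u=b[:,:2]-onplane(S[n],[cc],.023)[0,:2]
    uu=u[(np.hypot(*u.T)>.03)&(np.hypot(*u.T)<.16)]
    ps=uu[(np.hypot(*uu.T)<.09)]
    _,_,V=np.linalg.svd(ps-ps.mean(0)); print("post",ps.mean(0),V[0],np.degrees(np.arctan2(*V[0][::-1])), "foot mean",uu[np.hypot(*uu.T)>.1].mean(0),uu[np.hypot(*uu.T)>.1].shape,np.hypot(*uu.T).max())
print(tri(S["scene"],c["scene"],S["top"],c["top"]))
out=[]
for n,(x0,y0,x1,y1) in {"scene":(225,170,325,270),"top":(340,150,410,250)}.items():
    out.append(cv2.resize(S[n]["img"][y0:y1,x0:x1,::-1],(380,int(380*(y1-y0)/(x1-x0))),interpolation=2))
h=max(o.shape[0] for o in out)
cv2.imwrite("pics/z.png",np.hstack([np.pad(o,((0,h-o.shape[0]),(0,0),(0,0))) for o in out]))
E
```

```text
scene (288.0, 232.0) 3.6056511402130127 2.4913937425834396 [[ 0.61810399 -0.13297663  0.023     ]]
1375 [ 0.51047796 -0.19356661  0.0121006 ] [ 0.65403116 -0.07093819  0.04892793]
post [-0.02697344 -0.02000127] [0.99967549 0.02547395] 1.4597076323940519 foot mean [-0.09372531 -0.02723641] (152, 2) 0.12302535387592807
top (365.0, 179.0) 10.000100135803223 8.893818455347061 [[ 0.62873443 -0.14360633  0.023     ]]
842 [ 0.50970754 -0.19186721  0.01366571] [ 0.65021074 -0.11934564  0.04925105]
post [-0.0590108  -0.01218898] [-0.96790652 -0.25131049] -165.44492593740316 foot mean [-0.10591576 -0.02293796] (198, 2) 0.11912010865286285
(array([ 0.62713619, -0.13872083,  0.03954463]), np.float64(0.006829635611963287))
```

View pics/z.png

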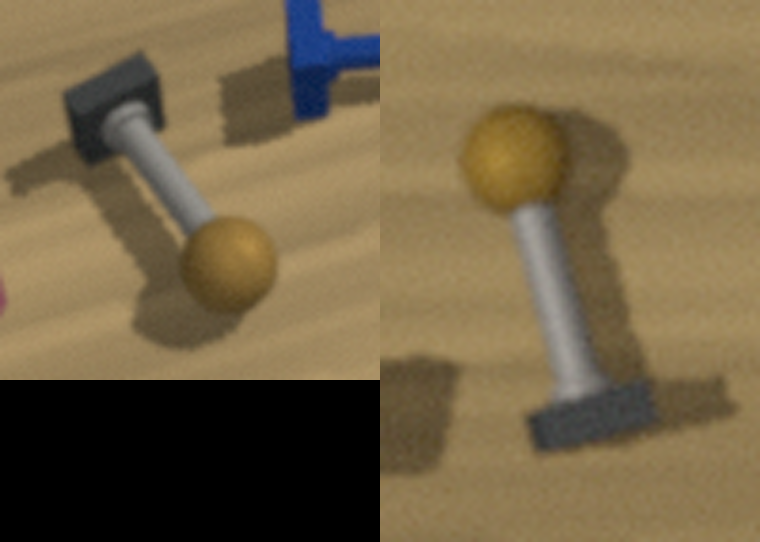

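The brass ball is clear in both views: scene about (285,239.5), top about (365,179). The foot is at top about (379,227). My scene mask was too strict on saturation, so I'll use a height-and-colour mask with a sphere fit, then cross-check it.

```bash
python3 - <<'E'
from h import *
from scipy.optimize import least_squares
S={n:dict(np.load(n+"0.npz")) for n in("scene","top")}
C={"scene":((285,239.5),12.5),"top":((365,179),10)}
rg={"scene":(225,170,325,270),"top":(345,160,400,240)}
cs={}
for n,s in S.items():
    P=cloud(s); v,u=np.mgrid[0:400,0:640]; (cx,cy),r=C[n]
    hsv=cv2.cvtColor(s["img"],cv2.COLOR_RGB2HSV)
    m=((np.hypot(u-cx,v-cy)<r*1.4)&(P[...,2]>.008)&(hsv[...,1]>90)).astype(np.uint8)
    m=cv2.morphologyEx(m,cv2.MORPH_OPEN,np.ones((3,3)))
    k=max(cv2.findContours(m,0,2)[0],key=cv2.contourArea); cc,rr=cv2.minEnclosingCircle(k); cs[n]=cc
    q=P[m>0]; f=least_squares(lambda x:np.linalg.norm(q-x,axis=1)-.023,[.63,-.14,.023],loss="soft_l1",f_scale=.001)
    print(n,cc,rr,"plane",onplane(s,[cc],.023)[0],"sphere",f.x,np.sqrt(f.fun.var()))
    bx=P[300:330,200:240] if n=="top" else P[300:330,220:260]; print("bench z",np.median(bx[...,2]))
    # foot: dark pixels
    x0,y0,x1,y1=rg[n]; g=s["img"].max(2); d=np.zeros((400,640),np.uint8)
    d[y0:y1,x0:x1]=((g<75)&(P[...,2]>.01))[y0:y1,x0:x1]
    k=max(cv2.findContours(d,0,2)[0],key=cv2.contourArea)
    mm=np.zeros_like(d);cv2.drawContours(mm,[k],-1,1,-1)
    q=P[mm>0]; q=q[q[:,2]>.008]
    top=q[q[:,2]>.040]
    print("foot",len(q),q.min(0),q.max(0),"topface",len(top),top.mean(0) if len(top) else 0)
    if len(top)>5:
        w=(top.mean(0)-f.x)[:2]; print("axis",np.degrees(np.arctan2(*(-w)[::-1])),np.hypot(*w))
        bb=cv2.minAreaRect((top[:,:2]*1000).astype(np.float32)); print(bb)
    # post ridge
    a=f.x[:2]; w=np.array([-.97,-.25]);w/=np.linalg.norm(w)
    x0,y0,x1,y1=rg[n]; Q=P[y0:y1,x0:x1].reshape(-1,3); rel=Q[:,:2]-a
    t=rel@w; l=rel@np.array([-w[1],w[0]]); k=(t>.03)&(t<.09)&(abs(l)<.02)&(Q[:,2]>.022)
    rel=rel[k]; zz=Q[k,2]
    fit=np.polyfit(t[k],l[k],1); print("post lat fit",fit,"deg",np.degrees(np.arctan(fit[0]))+np.degrees(np.arctan2(-w[1],-w[0])),"n",k.sum(),"zmax",zz.max())
print(tri(S["scene"],cs["scene"],S["top"],cs["top"]))
E
```

```text
scene (284.53961181640625, 239.47772216796875) 12.948761940002441 plane [ 0.63085767 -0.14361358  0.023     ] sphere [ 0.62999402 -0.14316277  0.02173715] 0.06878504341602179
bench z -0.0006557349845780491
foot 343 [ 0.51569329 -0.2390661   0.01006101] [ 1.04621092 -0.14599213  0.71897005] topface 191 [ 0.53651136 -0.17087937  0.05486946]
axis 16.514517138545884 0.09750496444532786
((777.6611328125, -213.67666625976562), (44.95319747924805, 537.6185913085938), 79.81946563720703)
post lat fit [-0.01074045  0.00200392] deg 13.83706931597714 n 265 zmax 0.033230233017090494
top (364.31915283203125, 179.36170959472656) 10.702995300292969 plane [ 0.62796258 -0.14208756  0.023     ] sphere [ 0.62877872 -0.14218294  0.02173168] 0.0929029141053395
bench z -0.0006582121344093084
foot 162 [ 0.4715173  -0.19094472  0.02441189] [ 0.5343924  -0.04628692  1.01373765] topface 157 [ 0.52274034 -0.16796177  0.05107824]
axis 13.66401806290156 0.10912692614619031
((504.95526123046875, -116.86592102050781), (17.760543823242188, 155.18540954589844), 18.821060180664062)
post lat fit [-0.00132114 -0.00141194] deg 14.376732638671207 n 222 zmax 0.034965529347267266
(array([ 0.62852014, -0.14276966,  0.01892088]), np.float64(0.0006001615654847074))
```

Ball centre ≈ (0.629, −0.1427, 0.023). The two views agree within 3 mm, the rays pass 0.6 mm apart, and the sphere fit gives z = 0.022. The post heading from foot to ball is ≈ 14.1°, so the pivot edge is ≈ (0.516, −0.171). Next I go above the ball, with the arc's IK checked first.

```bash
cat > p.py <<'E'
import numpy as np
from scipy.spatial.transform import Rotation as Rn
ball=np.array([.6292,-.1427,.023]); th=np.radians(14.1)
u=np.array([np.cos(th),np.sin(th),0]); n=np.array([-u[1],u[0],0]); zz=np.array([0,0,1.])
def quat(sg):
    x=-zz; y=sg*n; return Rn.from_matrix(np.c_[x,y,np.cross(x,y)]).as_quat()
def disp(a): # displacement of ball after tipping by a
    r0=np.array([.117,.023]); c,s=np.cos(a),np.sin(a)
    r=np.array([c*r0[0]-s*r0[1], s*r0[0]+c*r0[1]])-r0
    return r[0]*u+r[1]*zz
tcp0=ball-.005*zz+.001*zz
E
python3 - <<'E'
from p import *; from station import *
for sg in(1,-1):
    print(sg,[None if (j:=ik(tcp0+d,quat(sg))) is None else j.round(2) for d in (zz*.2,0*zz,disp(np.pi/4),disp(np.pi/2),disp(np.pi/2)+.12*zz)])
q=get_state()["joint_pos"]
sg=min((1,-1),key=lambda s:abs(ik(tcp0+.2*zz,quat(s))-q)[5]); print(sg)
open("sg","w").write(str(sg))
move_ptp(tcp0+.16*zz,quat(sg)); move_linear(tcp0+.06*zz,feed=.12)
s=get_state(); print(s["time"],s["tcp_pos"],tcp0)
import cv2
for c in("scene","top"): cv2.imwrite(f"pics/{c}1.png",snapshot(c)["img"][:,:,::-1])
E
python3 -c "
import cv2,numpy as np
a=cv2.imread('pics/scene1.png')[120:320,150:430];b=cv2.imread('pics/top1.png')[100:300,230:510]
cv2.imwrite('pics/c1.png',cv2.resize(np.vstack([a,b]),None,fx=1.5,fy=1.5))"
```

```text
1 [array([ 0.03,  0.43,  0.04,  0.  , -1.18, -1.35]), array([ 0.03,  0.63, -0.18,  0.  , -0.76, -1.35]), array([ 0.01,  0.48, -0.23,  0.  , -0.86, -1.33]), array([-0.03,  0.34, -0.41,  0.  , -0.82, -1.29]), array([-0.03,  0.22, -0.24,  0.  , -1.11, -1.29])]
-1 [array([ 0.03,  0.43,  0.04,  0.  , -1.18,  1.79]), array([ 0.03,  0.63, -0.18,  0.  , -0.76,  1.79]), array([ 0.01,  0.48, -0.23,  0.  , -0.86,  1.81]), array([-0.03,  0.34, -0.41,  0.  , -0.82,  1.85]), array([-0.03,  0.22, -0.24,  0.  , -1.11,  1.85])]
1
3.9917 [ 0.62992153 -0.14274483  0.07991827] [ 0.6292 -0.1427  0.019 ]
```

View pics/c1.png

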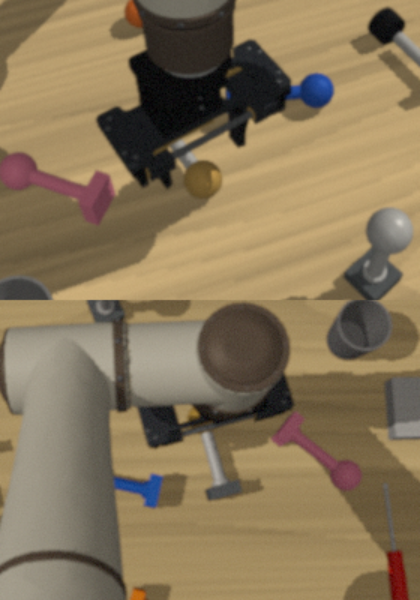

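The picture shows the open jaws above the ball, one finger on each side (crop: fingers ~(155,180) and (238,140), ball (203,180)). The neighbouring stakes are clear, so I descend and grip.

```bash
python3 - <<'E'
from p import *; from station import *
import cv2
move_linear(tcp0,feed=.08)
s=get_state(); print(s["time"],s["tcp_pos"],s["wrist_force"])
gripper_to(0.3,15)
s=get_state(); print(s["time"],s["tcp_pos"],s["wrist_force"],s["wrist_torque"],s["gripper_width"]*87)
c=[snapshot(c)["img"][:,:,::-1] for c in("scene","top")]
cv2.imwrite('pics/c2.png',cv2.resize(np.vstack([c[0][120:320,150:430],c[1][100:300,230:510]]),None,fx=1.5,fy=1.5))
E
```

```text
4.9917 [ 0.62966713 -0.14273072  0.01935309] [-0.11258877  0.04565661  0.45511925]
5.775 [ 0.62921496 -0.142704    0.01900849] [-0.06131791 -0.61982822  0.65899381] [ 0.05536535 -0.11002645  0.05271687] 45.041843062189415
```

View pics/c2.png

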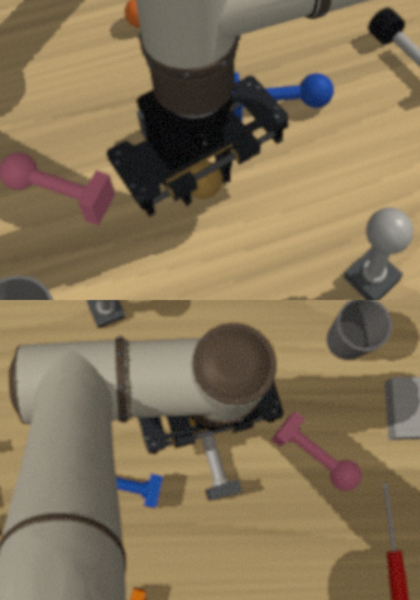

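The jaws stopped at 45 mm with the ball between the pads, and the foot has not moved. I'll tip the first 30° and check.

```bash
python3 - <<'E'
from p import *; from station import *
import cv2
for a in (6,12,18,24,30):
    move_linear(tcp0+disp(np.radians(a)),feed=.05)
    s=get_state(); print(a,s["time"],(s["tcp_pos"]-tcp0-disp(np.radians(a))).round(4),s["wrist_force"].round(2),s["wrist_torque"].round(2),round(s["gripper_width"]*87,1))
c=[snapshot(c)["img"][:,:,::-1] for c in("scene","top")]
cv2.imwrite('pics/c3.png',cv2.resize(np.vstack([c[0][120:320,150:430],c[1][100:300,230:510]]),None,fx=1.5,fy=1.5))
E
```

```text
6 6.275 [-0.0003  0.      0.0001] [ 0.13 -0.46 -3.19] [ 0.12 -0.26  0.04] 45.1
12 6.675 [-0.0004 -0.0001  0.0002] [-0.02  0.25 -2.8 ] [ 0.07 -0.17 -0.02] 44.5
18 7.075 [-0.0004 -0.0001  0.0002] [-0.12  0.02 -2.99] [ 0.04 -0.    0.03] 45.0
24 7.475 [-0.0003 -0.0001  0.0002] [-1.84 -0.92 -1.98] [ 0.03  0.01 -0.03] 45.1
30 7.875 [-0.0003 -0.0001  0.0003] [ 0.01  0.14 -2.94] [0.02 0.04 0.01] 45.5
```

View pics/c3.png

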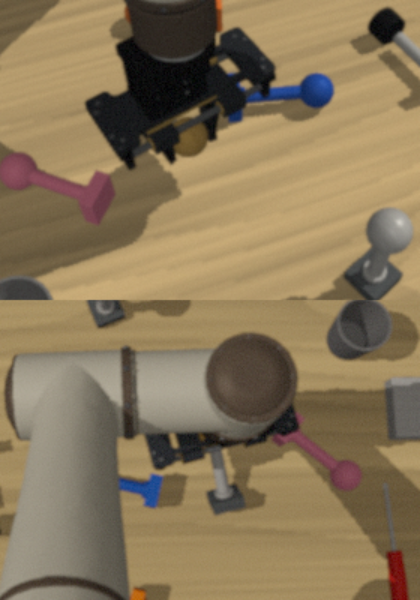

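It pivots: the foot stays put at crop (226,497) and shows its top face, and the wrist carries only ~3 N of the ~6 N weight. I'll carry on to 75°, then look again.

```bash
python3 - <<'E'
from p import *; from station import *
import cv2
for a in (36,42,48,54,60,66,72):
    move_linear(tcp0+disp(np.radians(a)),feed=.05)
    s=get_state(); print(a,s["time"],(s["tcp_pos"]-tcp0-disp(np.radians(a))).round(4),s["wrist_force"].round(2),s["wrist_torque"].round(2),round(s["gripper_width"]*87,1))
c=[snapshot(c)["img"][:,:,::-1] for c in("scene","top")]
cv2.imwrite('pics/c4.png',cv2.resize(np.vstack([c[0][120:320,150:430],c[1][100:300,230:510]]),None,fx=1.5,fy=1.5))
E
```

```text
36 8.375 [-0.0002 -0.0001  0.0003] [-0.02 -0.1  -1.83] [ 0.07  0.01 -0.  ] 45.0
42 8.775 [-0.0002 -0.0001  0.0004] [-0.12  0.68 -2.16] [ 0.07 -0.05  0.02] 45.0
48 9.175 [-0.0001 -0.0001  0.0004] [ 0.41  0.26 -2.1 ] [ 0.09 -0.16  0.01] 45.4
54 9.575 [-0.0001 -0.0001  0.0004] [ 1.01 -1.25 -1.7 ] [ 0.09 -0.23  0.08] 45.1
60 9.975 [-0.0001 -0.0001  0.0004] [0.43 0.31 1.08] [ 0.09 -0.34  0.03] 45.1
66 10.375 [-0.0002 -0.0001  0.0003] [ 0.92 -0.87  0.61] [ 0.08 -0.34 -0.06] 45.0
72 10.775 [-0.0002 -0.0002  0.0003] [ 0.5  -0.63  2.22] [ 0.06 -0.3   0.02] 45.0
```

View pics/c4.png

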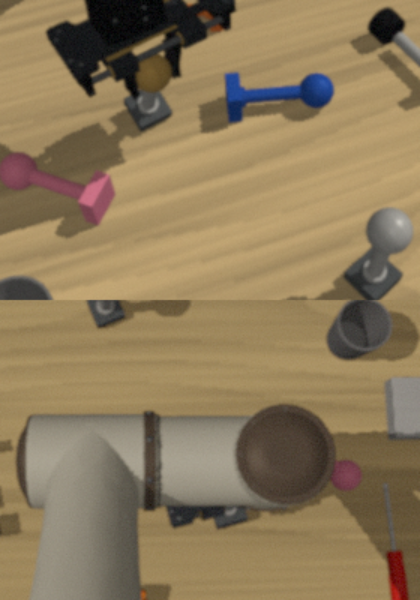

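At 72° the foot is nearly flat at scene-crop (148,110), the forces are small, and the other objects are untouched. I'll finish the last degrees and check before letting go.

```bash
python3 - <<'E'
from p import *; from station import *
import cv2
for a in (78,82,86,88,90):
    move_linear(tcp0+disp(np.radians(a)),feed=.03)
    s=get_state(); print(a,s["time"],(s["tcp_pos"]-tcp0-disp(np.radians(a))).round(4),s["wrist_force"].round(2),s["wrist_torque"].round(2),round(s["gripper_width"]*87,1))
dwell(.3); s=get_state(); print(s["wrist_force"].round(2),s["wrist_torque"].round(2))
c=snapshot("scene")["img"][:,:,::-1]
cv2.imwrite('pics/c5.png',cv2.resize(c[100:250,150:350],None,fx=4,fy=4))
E
```

```text
78 11.4417 [-0.0001 -0.0001  0.0002] [-0.32 -0.13  5.33] [ 0.07 -0.19 -0.03] 45.1
82 11.8667 [-0.0002 -0.0001  0.0001] [-0.27 -0.18  5.78] [ 0.02  0.04 -0.  ] 44.9
86 12.2917 [-0.0006 -0.0001 -0.    ] [-0.83 -0.24  6.07] [0.01 0.12 0.05] 45.2
88 12.5833 [-0.0008 -0.0002 -0.    ] [-1.94 -0.27  6.85] [-0.1   0.24  0.03] 44.8
90 12.875 [-0.0005 -0.     -0.    ] [-0.63 -0.78  5.97] [0.02 0.19 0.02] 45.2
[-1.11  1.17  7.06] [-0.01  0.16  0.05]
```

View pics/c5.png

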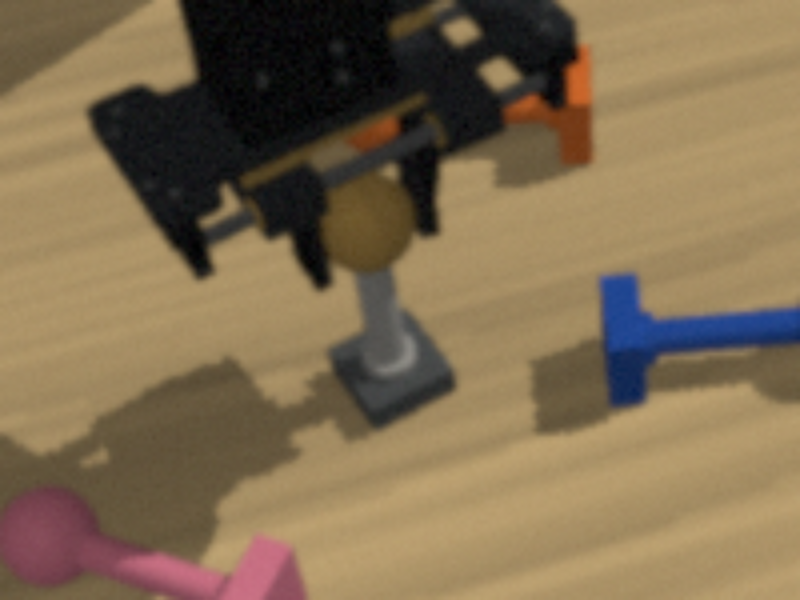

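It stands upright with the foot flat on the bench and only ~6 N of downward press. Nothing else is in contact. I'll release and retreat straight up.

```bash
python3 - <<'E'
from p import *; from station import *
import cv2
gripper_to(1.0); dwell(.2)
s=get_state(); print(s["time"],s["wrist_force"].round(2),s["gripper_width"])
p=s["tcp_pos"]
move_linear(p+.15*zz,feed=.1)
move_ptp(np.array([.23,.5,.3]),quat(1))
dwell(.3)
print(get_state()["time"])
for n in("scene","top"):
    q=snapshot(n); np.savez(n+"9.npz",**q); cv2.imwrite(f"pics/{n}9.png",q["img"][:,:,::-1])
E
python3 - <<'E'
from h import *
from scipy.optimize import least_squares
import p
exp=p.ball+p.disp(np.pi/2); print("expected ball",exp)
for n in("scene","top"):
    s=dict(np.load(n+"9.npz")); s0=dict(np.load(n+"0.npz")); P=cloud(s)
    k=(np.linalg.norm(P-exp,axis=2)<.03)&(P[...,2]>.1); q=P[k]
    f=least_squares(lambda x:np.linalg.norm(q-x,axis=1)-.023,exp,loss="soft_l1",f_scale=.001); print(n,"ball",f.x,k.sum())
    d=(np.hypot(P[...,0]-exp[0],P[...,1]-exp[1])<.04)&(P[...,2]>.012)&(P[...,2]<.022); print("foot top",P[d].mean(0),d.sum())
    diff=np.abs(s["img"].astype(int)-s0["img"]).max(2)
    for nm,(x0,y0,x1,y1) in (dict(drum=(395,120,465,190),steel=(375,255,430,325)) if n=="scene" else dict(drum=(190,185,235,265),steel=(280,75,320,120))).items(): print(nm,"changed px",(diff[y0:y1,x0:x1]>50).sum())
E
```

```text
14.3833 [0.22 0.67 0.54] 0.9984175535077241
18.9083
expected ball [ 0.49341792 -0.1768061   0.117     ]
scene ball [ 0.49351559 -0.17643201  0.11578108] 513
foot top [ 0.50067421 -0.17767944  0.01673474] 351
drum changed px 0
steel changed px 0
top ball [ 0.49271119 -0.17643621  0.11586658] 435
foot top [ 0.48957034 -0.16158046  0.01681837] 159
drum changed px 0
steel changed px 0
```

View pics/scene9.png

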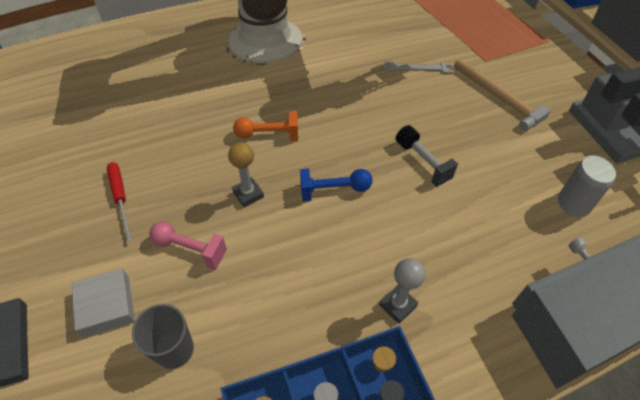

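View pics/top9.png

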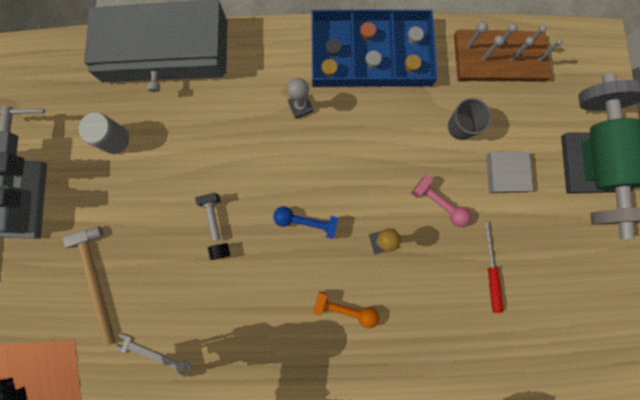

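The brass stake stands upright (scene ball (241,155), foot (247,193); top ball (388,240)). The drum and steel stakes show no pixel change, and the arm is clear.

```bash
python3 -c "
from station import *
job_done(); print(get_state()['time'])"
```

```text
the job is handed in; nothing more can be done
the job is handed in; nothing more can be done
```

The brass-ball stake now stands upright on its square foot, and the job is handed in. I gripped the ball at 15 N, tipped it through 90° about the foot's lower edge with the tool pointing down, then let go and moved the arm clear.

**Last checks:**
- **Position:** both cameras put the ball at about (0.493, −0.176, 0.116). That is within about 1.5 mm of where pivoting in place should leave it.
- **Force and time:** the highest wrist force I read was about 7 N, and the clock stood at 18.9 s just before hand-in.
- **Other stakes:** the image areas around the drum and steel stakes did not change in either view.
- **Less certain:** the foot-top centroid differed between the two views, by about 11 mm in x and 16 mm in y. I put this down to the ball and post hiding part of the foot and did not check further.
- **Earlier failure:** my first colour mask missed the ball in the scene view. I replaced it before moving the arm.

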